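Index the desk lamp one hole towards the notebook

TASK

Turn the desk lamp one hole towards the blue notebook: hook a fingertip under the red pull ring on the lamp's arm, lift the spring pin out of its hole, swing the arm to the very next hole on the notebook's side and let the pin drop fully home there. Do not grip or squeeze the ring, pull it gently, and leave everything else on the desk where it is; finish with the hand clear of the lamp.

Things in the scene. Friction and masses are not known exactly. Their poses are not given: they have to be found in the camera images.
- lamp_arm (a joint): angle of the lamp arm about the pivot, rad: 0 along the base's +x (the middle hole, where it starts, locked by the pin), growing anticlockwise from above (towards the base's +y). With the pin out it turns from -0.85 to 0.85 and stays where it is left (friction about 0.12 N m)
- hub (a point): top of the lamp arm's pivot, on its vertical axis, 58 mm above the table; axes as the lamp base. The white arm runs from here 235 mm outwards, 34 mm wide, its top 49 mm above the table
- index_pin (a joint): lift of the spring pin, m: 0 fully home in a hole, up to 0.024. Steel pin 11 mm thick, down through the arm. Above 0.012 it is free of the hole; let down between holes it rides on the plate at 0.012 until swung over a hole (about 1.5 mm play each side), where it drops in. The spring pulls it down with 5 N at 0, 8 N at full lift
- boss (a point): centre of the top of the brass boss on the arm that guides the pin: 28 mm across, 140 mm from the pivot, 69 mm above the table; axes as the arm (x outwards, z up)
- ring_center (a point): centre of the red pull ring's opening: a rigid D of 7 mm bar fixed on the pin, opening 51 (across the arm) by 45 mm. It leans outwards at 45 degrees: a shut gripper pointing outwards along the arm, tilted 25 to 60 degrees from vertical, passes through. The 40 mm top bar is 26 mm from here, up and outwards. With the pin home: 158 mm from the pivot, 106 mm high. x outwards, z up
- lamp_head (a point): underside of the round lamp head (72 mm across, 14 mm thick), 310 mm from the pivot, 170 mm above the table, on a 14 mm post that stands on the arm 235 mm from the pivot; axes as the arm (x outwards)
- lamp_base: fixed dark round foot (196 mm across, 10 mm high) with a 36 mm high aluminium sector plate fanning out 165 mm to its +x. Origin on the table under the vertical pivot; z up. Five square holes in the plate, 14 mm wide, on a 140 mm radius about the pivot, at -0.8, -0.4, 0, 0.4 and 0.8 rad from its +x axis (positive towards +y)
- notebook: blue notebook with a black elastic band, 150 x 105 x 16 mm, lying flat, its long side along its x axis; it lies on one side of the lamp arm or the other. Loose, stays where it is; origin under its centre
- calculator: black desk calculator with grey keys, 140 x 95 x 26 mm; it lies on the other side of the lamp arm from the notebook. Loose, stays where it is; origin under its centre
- mug: white mug, 82 mm across, 95 mm high, handle to its +y. Loose, stays where it is; origin under its centre
- pen_cup: dark round pen cup, 76 mm across, pens up to 160 mm high. Loose, stays where it is; origin under its centre
- mouse: black computer mouse, 108 x 60 x 30 mm. Loose, stays where it is; origin under its centre
- tape_roll: amber roll of tape lying flat, 90 mm across, 24 mm high. Loose, stays where it is; origin under its centre

How it is judged:
By the outcome, as a careful person would: the job done as asked, in the order asked, and still so for the second after the job is handed in, with the robot touching nothing.
It also fails if it takes over 45 s, if anything falls off the work surface, if the arm or the gripper's body presses on something with over 40 N, if the wrist force passes 120 N, or if a joint passes its speed limit or range.

ROBOT

A 6-joint arm with a two-finger parallel gripper is mounted at the origin on the work surface. World frame = base frame: x ahead of the robot, y to its left, z up, the work surface at z = 0. Lengths are in m, angles in rad, forces in N, time in s.
With the tool pointing down it reaches from about 0.275 to 0.875 m from the base axis. Payload 12.5 kg.
Tool frame: the origin (TCP) lies at the very end of the fingers, on their centre line; the grasp point (between the pads) lies 19 mm behind it; z points along the fingers, y is the line along which they close (so a half turn about z gives the same grasp; the last joint's range is limited). The gripper opens to 85 mm and grips with 20 to 120 N. Pads are 22 mm wide; open, the fingers measure 114 mm over their backs; the gripper's body (76 mm by 85 mm) begins 54 mm behind the grasp point. The pads swing forward as they close: fully open they stand 13 mm farther back than shut.
Start: joints at [-1.297, 0.351, 1.652, -0, 1.139, -0.085], TCP at [0.193, -0.515, 0.231] pointing down, gripper open.
Joint ranges: [-2.75, 2.75], [-0.79, 2.1], [0.01, 2.65], [-1.57, 4.71], [0.07, 3.14], [-2.87, 2.87]. Speed limits (rad/s): [2.22, 2.22, 2.79, 3.14, 3.14, 3.14].

INTERFACE

Orientations are given as a 3x3 rotation matrix whose columns are the frame's x, y, z axes.
In Python, from bench import manip gives the robot as it stands. Calls block until the motion is done:
- manip.move_ptp(position, orientation): joint-space move of the TCP to a pose.
- manip.move_l(position, attitude=None, max_speed=0.15): straight line of the TCP; attitude=None keeps the orientation; max_speed is the mean speed in m/s.
- manip.move_j(angles): joint-space move.
- manip.set_gripper(opening, effort=None): opening from 0.0 (shut) to 1.0 (fully open); effort is the grip in N (None keeps the last); returns when the fingers have stopped.
- manip.dwell(seconds).
- manip.inverse_kinematics(position, orientation): joint angles nearest the present ones, or None.
- manip.grab_frame(name): name is "scene" or "top" or "wrist"; returns (picture, depth): 420x560x3 uint8, red, green, blue; 420x560 float32, m along the optical axis (not along the pixel's ray), 0 where there is no reading.
- manip.get_calibration(name): a dict with "camera_matrix" (3x3 intrinsics, pixels), "k1" (the pictures are not rectified: a ray, as slopes to the right and down, at radius r is drawn at 1 + k1 r^2 times it, then the intrinsics apply), "R" (3x3) and "t" (3): a world point X has camera coordinates R X + t. Camera axes: x right, y down, z forward; pixel columns grow to the right and rows downward; lengths in m; the calibration is good to about 2 mm. A picture is of the moment at which its call begins: read the wrist's pose just before it. get_calibration takes no time and is no camera call; for the wrist camera it gives the pose at the moment of the call.
A pose or a line that the arm cannot do raises manip.Unreachable and nothing moves.
- manip.sign_off(): hands the job in; it is judged then, once.
Trained networks look in the newest picture that a camera, given by its name, has taken for a name from the list of things; names that differ only in an ending like _2 or _b are one class to them, and where a whole thing is asked for, a point or a joint stands for the part that bears it (a point fixed in the world has none). Each returns a list of dicts, best first, with "confidence" (0 to 1); they miss things now and then, are a little off and sometimes report something else, mostly with a low value. They report only what shows in the picture. A call takes as long as a camera call.
- manip.look_for(camera, name): "at" ([x, y, z] in m, in world coordinates, good to about 4 mm: the middle of the surface that is visible of it).
Readings, each from a call of its own:
- manip.current_time(): time.
- manip.current_qpos(): joint angles.
- manip.current_joint_vel(): joint speeds.
- manip.current_joint_torque(): joint torques, N m.
- manip.current_ee_pos(): TCP position.
- manip.current_tcp_rot(): TCP orientation.
- manip.current_force(): force on the tool from outside, world axes, zero at the start.
- manip.current_ft_torque(): the same for the moment, N m.
- manip.current_grip_width(): opening from 0.0 (shut) to 1.0 (fully open).
- manip.current_grip_force(): force on a finger pad.
Only numpy, scipy, OpenCV 4.12 (cv2) and the standard library are available. Lean on these libraries where they do the work, as an engineer would, in place of code of your own. Each camera call takes 0.05 s, during which the arm holds its last target. There are 200 camera calls.

## Working session

There is one attempt and no reset: what is moved stays moved. The work goes in short steps, each a Python script; the robot and the scene stay as the last script left them, time stands still between calls to the robot, and variables do not carry over. Pictures are saved under pics/ and viewed, at most 10 in all, crops included, and the job is handed in when it is done.

```bash
mkdir -p pics; python3 - <<'E'
from bench import manip
import cv2
for c in ["scene","top"]:
    p,d=manip.grab_frame(c); cv2.imwrite(f"pics/{c}0.png",p[:,:,::-1])
    for n in ["hub","boss","ring_center","lamp_head","lamp_base","notebook","calculator","mug","pen_cup","mouse","tape_roll"]:
        r=manip.look_for(c,n); print(c,n,[( [round(float(v),3) for v in q["at"]],round(q["confidence"],2)) for q in r[:2]])
print(manip.current_time())
E
```

```text
scene hub [([0.559, -0.04, 0.034], 0.76)]
scene boss [([0.664, -0.062, 0.071], 0.66)]
scene ring_center [([0.598, -0.051, 0.126], 0.53)]
scene lamp_head [([0.666, -0.061, 0.065], 0.83)]
scene lamp_base [([0.552, -0.043, 0.037], 0.78)]
scene notebook [([0.65, 0.154, 0.015], 0.59)]
scene calculator [([0.563, -0.262, 0.024], 0.79)]
scene mug [([0.385, -0.242, 0.068], 0.86)]
scene pen_cup [([0.482, 0.199, 0.077], 0.64)]
scene mouse [([0.722, 0.013, 0.028], 0.69)]
scene tape_roll [([0.674, -0.141, 0.019], 0.71), ([0.553, -0.042, 0.038], 0.59)]
top hub [([0.501, -0.052, 0.034], 0.91)]
top boss [([0.603, -0.057, 0.053], 0.89)]
top ring_center [([0.586, -0.056, 0.107], 0.84)]
top lamp_head [([0.606, -0.06, 0.054], 0.81)]
top lamp_base [([0.504, -0.048, 0.039], 0.66)]
top notebook [([0.639, 0.154, 0.015], 0.91), ([0.599, -0.056, 0.049], 0.56)]
top calculator [([0.552, -0.259, 0.021], 0.6), ([0.585, -0.054, 0.102], 0.55)]
top mug [([0.356, -0.263, 0.035], 0.85), ([0.638, 0.152, 0.014], 0.51)]
top pen_cup [([0.455, 0.204, 0.047], 0.62)]
top mouse [([0.706, 0.011, 0.032], 0.74)]
top tape_roll [([0.668, -0.145, 0.022], 0.96), ([0.589, -0.056, 0.107], 0.48)]
1.2
```

View pics/top0.png

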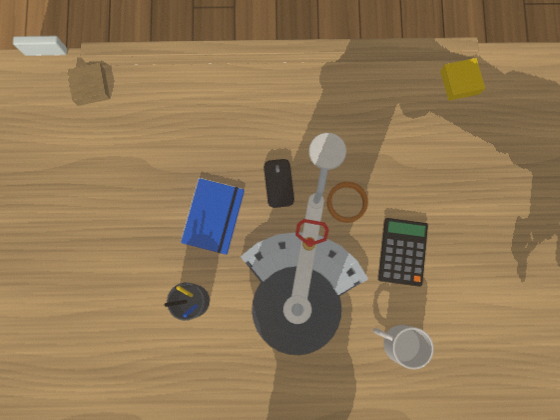

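View pics/scene0.png

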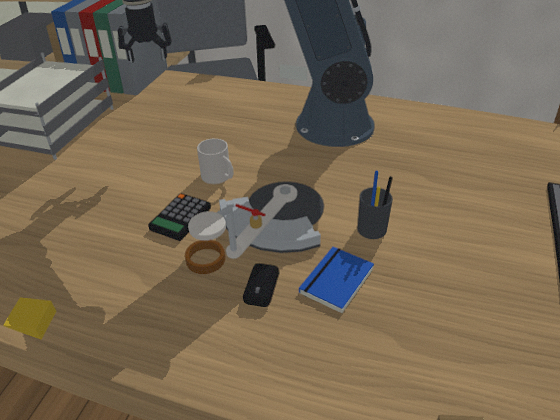

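The top picture shows the hub at (297,310), the ring at (312,232), the head at (327,151) and the notebook on the left (+y, anticlockwise) at (213,215). Next I'll fit the lamp pose from depth.

```bash
cat > h.py <<'E'
from bench import manip
import numpy as np, cv2
def cloud(c):
    K=manip.get_calibration(c); p,d=manip.grab_frame(c)
    v,u=np.mgrid[:420,:560]; M=np.array(K["camera_matrix"])
    xd=np.stack([(u-M[0,2])/M[0,0],(v-M[1,2])/M[1,1]],-1); x=xd.copy()
    for _ in range(10): x=xd/(1+K["k1"]*(x**2).sum(-1,keepdims=True))
    X=np.concatenate([x*d[...,None],d[...,None]],-1)
    W=(X-np.array(K["t"]))@np.array(K["R"]); W[d==0]=np.nan
    return p,W
def red(p):
    q=p.astype(int); return (q[...,0]>90)&(q[...,0]>2.2*q[...,1])&(q[...,0]>2.2*q[...,2])
E
python3 - <<'E'
from h import *
for c in ["top","scene"]:
    p,W=cloud(c); x,y,z=np.moveaxis(W,-1,0)
    near=(x>0.35)&(x<0.85)&(abs(y+0.06)<0.14)
    cir=lambda m:(cv2.minEnclosingCircle(W[m][:,:2].astype(np.float32)),np.median(W[m],0).round(4),W[m].mean(0).round(4),m.sum())
    print(c,"head",cir(near&(z>.178)&(z<.195)&(x>.65)))
    print("hub",cir(near&(z>.053)&(z<.064)&(x<.49)))
    r=red(p)&near&(z>.06); P=W[r]; print("ring",P.mean(0).round(4),P.min(0).round(4),P.max(0).round(4),r.sum())
    for lo in np.arange(.07,.15,.01):
        s=P[(P[:,2]>=lo)&(P[:,2]<lo+.01)]
        if len(s): print(round(lo,2),len(s),s.mean(0).round(4),np.ptp(s[:,1]).round(4))
    a=near&(z>.044)&(z<.053)&(x>.47)&(x<.67); print("arm",a.sum(),np.polyfit(x[a],y[a],1), cv2.fitLine(W[a][:,:2].astype(np.float32),cv2.DIST_HUBER,0,.01,.01).ravel())
E
```

```text
top head (((0.7228454947471619, -0.08229098469018936), 0.0495748296380043), array([ 0.7341, -0.0831,  0.1854]), array([ 0.7334, -0.0843,  0.1853]), np.int64(1122))
hub (((0.4117792248725891, -0.09516696631908417), 0.10005379468202591), array([ 0.4319, -0.0262,  0.0566]), array([ 0.4316, -0.0339,  0.0565]), np.int64(195))
ring [ 0.5871 -0.0569  0.1083] [ 0.5634 -0.0882  0.0856] [ 0.6126 -0.0256  0.1313] 222
0.08 23 [ 0.5698 -0.0553  0.0878] 0.0164
0.09 67 [ 0.5726 -0.0538  0.0935] 0.0549
0.1 28 [ 0.5827 -0.0531  0.1043] 0.0626
0.11 30 [ 0.5926 -0.0597  0.1154] 0.0605
0.12 69 [ 0.6049 -0.06    0.1263] 0.056
0.13 5 [ 0.6058 -0.0653  0.1306] 0.0257
arm 1206 [-0.19538685  0.05896302] [ 0.980335   -0.19734056  0.5610239  -0.05065367]
scene head (((0.7289749979972839, -0.08405651897192001), 0.04785986244678497), array([ 0.7428, -0.084 ,  0.1854]), array([ 0.7417, -0.0846,  0.185 ]), np.int64(836))
hub (((0.42452168464660645, -0.10234834253787994), 0.10138939321041107), array([ 0.4363, -0.0283,  0.0573]), array([ 0.4308, -0.0513,  0.0571]), np.int64(90))
ring [ 0.6024 -0.0499  0.1149] [ 0.5657 -0.084   0.0825] [ 0.616  -0.025   0.1294] 86
0.08 16 [ 0.5778 -0.0532  0.0869] 0.0127
0.09 3 [ 0.5834 -0.0357  0.096 ] 0.028
0.1 3 [ 0.5944 -0.0267  0.1031] 0.0041
0.11 12 [ 0.6069 -0.0307  0.1161] 0.0113
0.12 52 [ 0.6104 -0.0555  0.1249] 0.0523
arm 708 [-0.18368551  0.0545936 ] [ 0.98141736 -0.19188543  0.5796585  -0.04992848]
```

```bash
cat >> h.py <<'E'
HUB=np.array([.432,-.0255,0]); Y0=-.193; T=np.radians(50)
def rot(a,s=1,t=T):
    ex=np.array([np.cos(a),np.sin(a),0]); ey=np.array([-np.sin(a),np.cos(a),0])*s
    z=np.sin(t)*ex-np.cos(t)*np.array([0,0,1.]); return np.stack([np.cross(ey,z),ey,z],1)
def pt(a,r,h,lat=0):  # arm-frame point (out, left, up) with arm at yaw a
    return HUB+np.array([r*np.cos(a)-lat*np.sin(a),r*np.sin(a)+lat*np.cos(a),h])
E
python3 - <<'E'
from h import *
for s in (1,-1):
    R=rot(Y0,s); C=pt(Y0,.158,.106)
    for d in (-.15,-.05,.03):
        q=manip.inverse_kinematics(C+d*R[:,2],R); print(s,d,None if q is None else np.round(q,2))
    for a in (Y0+.4,Y0+.5):
        R=rot(a,s); q=manip.inverse_kinematics(pt(a,.158,.126)+.03*R[:,2],R); print(a,None if q is None else np.round(q,2))
E
```

```text
1 -0.15 [-0.15  0.08  2.41  3.29  0.22  1.45]
1 -0.05 [-0.16  0.37  2.28  3.21  0.38  1.53]
1 0.03 [-0.17  0.56  2.14  3.19  0.44  1.54]
0.20700000000000002 [-0.19  0.51  2.14  2.41  0.45  1.99]
0.307 [-0.19  0.52  2.14  2.25  0.49  2.07]
-1 -0.15 [-0.15  0.08  2.41  3.29  0.22 -1.69]
-1 -0.05 [-0.16  0.37  2.28  3.21  0.38 -1.61]
-1 0.03 [-0.17  0.56  2.14  3.19  0.44 -1.6 ]
0.20700000000000002 [-0.19  0.51  2.14  2.41  0.45 -1.15]
0.307 [-0.19  0.52  2.14  2.25  0.49 -1.07]
```

```bash
python3 - <<'E'
from h import *
K=manip.get_calibration("wrist"); cam=-np.array(K["R"]).T@np.array(K["t"])
Rt=np.array(manip.current_tcp_rot()); c=Rt.T@(cam-manip.current_ee_pos()); print("cam in tool",c.round(3))
s=max((1,-1),key=lambda s:(rot(Y0,s)@np.array([c[0],c[1],0]))[2]); print("s",s)
manip.set_gripper(0.0,20)
C=pt(Y0,.158,.106); R=rot(Y0,s)
manip.move_ptp(C-.13*R[:,2]+[0,0,.06],R)
manip.move_l(C-.10*R[:,2],max_speed=.2)
p,W=cloud("wrist"); cv2.imwrite("pics/w1.png",p[:,:,::-1])
r=red(p)&(abs(W[...,2]-.105)<.06); P=W[r]; Q=P-HUB
ex=np.array([np.cos(Y0),np.sin(Y0)]); ey=np.array([-ex[1],ex[0]])
A=np.c_[Q[:,:2]@ex,Q[:,:2]@ey,P[:,2]]; print(len(A),A.mean(0).round(4),np.percentile(A,[1,50,99],axis=0).round(4))
print(manip.current_time(),manip.current_grip_width(),manip.current_force(),manip.current_ee_pos())
E
```

```text
cam in tool [ 0.065 -0.001 -0.143]
s -1Traceback (most recent call last):
  File "<stdin>", line 7, in <module>
host.Unreachable: the arm cannot take that pose within its joint ranges
```

```bash
cat > a.py <<'E'
from h import *
s=-1; C=pt(Y0,.158,.106); R=rot(Y0,s)
for a,pos in ((-.8,(.38,-.35,.32)),(-.5,(.5,-.25,.3)),(Y0,(.56,-.055,.28)),(Y0,(.55,-.048,.22))):
    q=manip.inverse_kinematics(pos,rot(a,s)); print(pos,None if q is None else np.round(q,2))
E
python3 a.py
```

```text
(0.38, -0.35, 0.32) [-0.86 -0.1   2.19  0.24  0.18  1.3 ]
(0.5, -0.25, 0.3) [-0.57  0.02  2.13  0.46  0.13  1.07]
(0.56, -0.055, 0.28) None
(0.55, -0.048, 0.22) [-0.16  0.17  2.23  3.35  0.13 -1.75]
```

```bash
python3 - <<'E'
from h import *
s=-1; C=pt(Y0,.158,.106); R=rot(Y0,s)
manip.set_gripper(0.0,20)
q=np.array(manip.inverse_kinematics((.53,-.044,.21),R)); print(q.round(2))
q1=q.copy(); q1[0]=-1.2; manip.move_j(q1); manip.move_j(q)
print(manip.current_time())
manip.move_l(C-.10*R[:,2],max_speed=.15)
p,W=cloud("wrist"); cv2.imwrite("pics/w1.png",p[:,:,::-1])
r=red(p)&(abs(W[...,2]-.105)<.06); P=W[r]; Q=P-HUB
ex=np.array([np.cos(Y0),np.sin(Y0)]); ey=np.array([-ex[1],ex[0]])
A=np.c_[Q[:,:2]@ex,Q[:,:2]@ey,P[:,2]]; print(len(A),A.mean(0).round(4),np.percentile(A,[1,50,99],axis=0).round(4))
print(manip.current_time(),manip.current_grip_width(),manip.current_force(),manip.current_ee_pos())
E
```

```text
[-0.16  0.15  2.28  3.31  0.17 -1.71]
6.9333
2015 [ 0.1593 -0.002   0.1104] [[ 0.1368 -0.0336  0.0899]
 [ 0.1595 -0.002   0.1109]
 [ 0.1796  0.0299  0.1297]]
7.425 -0.0017165073066416183 [ 0.47921019  0.76822851 -0.34401163] [ 0.51262376 -0.04156009  0.1710743 ]
```

View pics/w1.png

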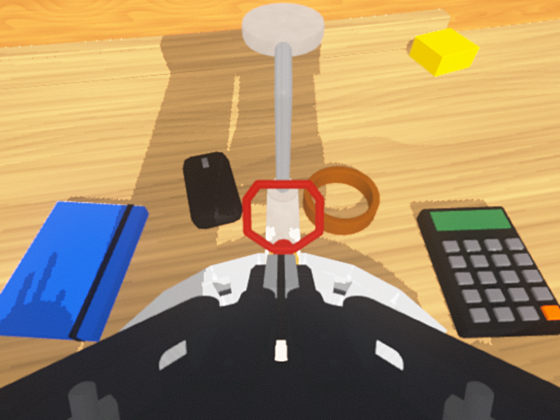

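The ring, at (283,215), is open and lines up with the shut fingertips at (281,262); it sits 2 mm to the right. I'll insert and lift under force feedback.

```bash
cat >> h.py <<'E'
def ring(cam="wrist",a=Y0):
    p,W=cloud(cam); P=W[red(p)&(abs(W[...,2]-.115)<.06)]; P=P[np.abs(P[:,1]+.02)<.12]; Q=P-HUB
    ang=np.arctan2(Q[:,1],Q[:,0]); return len(P),np.median(P[:,2]).round(4),np.percentile(P[:,2],98).round(4),(ang.min()+ang.max()).round(4)/2,p
E
python3 - <<'E'
from h import *
s=-1; C=pt(Y0,.159,.107,-.0015); R=rot(Y0,s)
print(ring()[:4],ring("top")[:4])
f0=np.array(manip.current_force())
manip.move_l(C+.03*R[:,2],max_speed=.08)
F=lambda:(np.array(manip.current_force())-f0).round(2)
print(F(),manip.current_time())
p=C+.03*R[:,2]
for dz in (.006,.010,.013,.015,.017,.019,.021,.023):
    manip.move_l(p+[0,0,dz],max_speed=.04); f=F(); print(dz,f)
    if f[2]<-3: break
    if np.linalg.norm(f)>15: break
print(manip.current_time(),ring()[:4]); 
E
```

```text
(1961, np.float64(0.1108), np.float64(0.1293), np.float64(-0.20665)) (203, np.float64(0.108), np.float64(0.1289), np.float64(-0.19655))
[0.6  0.47 0.34] 9.3
0.006 [ 0.67 -0.3   0.45]
0.01 [0.62 0.51 0.63]
0.013 [-0.08 -0.36  1.57]
0.015 [0.04 0.32 0.78]
0.017 [ 0.2   0.14 -2.65]
0.019 [-3.23 -0.53 -5.79]
10.85 (3169, np.float64(0.1282), np.float64(0.1321), np.float64(-0.20505))
```

```bash
python3 - <<'E'
from h import *
R=rot(Y0,-1); p=pt(Y0,.159,.107,-.0015)+.03*R[:,2]
for dz in (.024,.030,.0345):
    manip.move_l(p+[0,0,dz],max_speed=.04); f=np.array(manip.current_force()).round(2); print(dz,f)
    if np.linalg.norm(f)>25: break
r=ring(); t=ring("top"); print(manip.current_time(),r[:4],t[:4])
cv2.imwrite("pics/w2.png",r[4][:,:,::-1])
E
```

```text
0.024 [-4.74  0.58 -6.26]
0.03 [-5.21 -0.04 -7.25]
0.0345 [-5.1   1.04 -8.12]
11.8417 (3134, np.float64(0.1446), np.float64(0.1482), np.float64(-0.2043)) (134, np.float64(0.1428), np.float64(0.1491), np.float64(-0.1988))
```

View pics/w2.png

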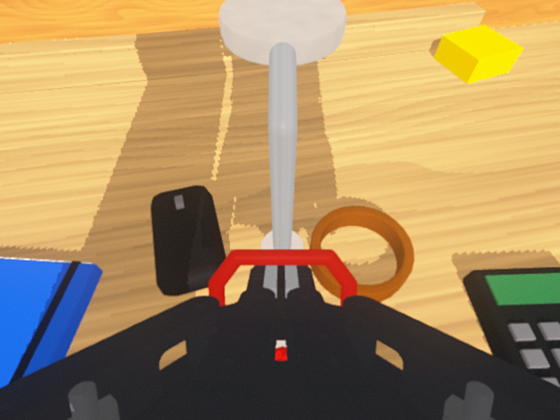

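```bash
cat >> h.py <<'E'
def head():
    p,W=cloud("top"); Q=W-HUB; r=np.hypot(Q[...,0],Q[...,1]); m=(r>.26)&(r<.36)&(W[...,2]>.176)&(W[...,2]<.194)
    c=W[m].mean(0)-HUB; return float(np.arctan2(c[1],c[0])+.1927), int(m.sum())
def hold(da,dz,lat=0,sp=.06):
    a=Y0+da; R=rot(a,-1); manip.move_l(pt(a,.159,.107+dz,-.0015+lat)+.03*R[:,2],R,max_speed=sp)
E
python3 - <<'E'
from h import *
print(head())
for da in (.07,.14,.21,.28,.34):
    hold(da,.0345); f=np.array(manip.current_force()).round(2); h=head(); print(da,f,h)
    if np.linalg.norm(f)>25 or (da>.2 and h[0]<.05): break
print(manip.current_time(),ring()[:4])
E
```

```text
(-0.00021213071544784468, 1128)
0.07 [-6.02  1.97 -6.57] (0.07133353357813041, 1121)
0.14 [-5.95  0.31 -6.67] (0.14190945355775975, 1130)
0.21 [-8.16  1.37 -7.34] (0.21216052836642968, 1125)
0.28 [-8.9  -0.76 -7.88] (0.28252518588679365, 1118)
0.34 [-9.33 -0.9  -7.41] (0.3433166178166164, 1128)
13.9083 (3178, np.float64(0.144), np.float64(0.1477), np.float64(0.13685))
```

```bash
python3 - <<'E'
from h import *
hold(.37,.0345); hold(.3975,.0345,sp=.03); print(head(),ring()[3])
for dz in (.028,.022,.016,.008):
    hold(.3975,dz,sp=.04); print(dz,np.array(manip.current_force()).round(2))
h=head(); r=ring(); print(manip.current_time(),h,r[:4]); cv2.imwrite("pics/w3.png",r[4][:,:,::-1])
E
```

```text
(0.4008905835265091, 1138) 0.1943
0.028 [-10.82  -1.49  -6.36]
0.022 [-10.81  -2.35  -5.76]
0.016 [-7.32 -0.01 -5.15]
0.008 [ 0.28 -0.21  1.06]
15.9917 (0.4000298991093214, 1127) (3543, np.float64(0.1264), np.float64(0.13), np.float64(0.1951))
```

View pics/w3.png

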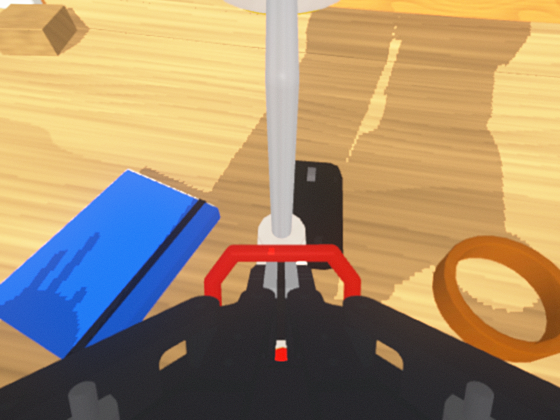

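The ring top is back at its starting height (0.130 m), so the pin looks home. I'll withdraw along the tool axis and check.

```bash
python3 - <<'E'
from h import *
a=Y0+.3975; R=rot(a,-1); hold(.3975,.002,sp=.04); print(np.array(manip.current_force()).round(2))
C=pt(a,.159,.107,-.0015)
for d in (-.02,-.10):
    manip.move_l(C+d*R[:,2]+[0,0,.002],max_speed=.08); print(np.array(manip.current_force()).round(2))
r=ring(); t=ring("top"); print(manip.current_time(),head(),r[:4],t[:4])
manip.move_l(np.array(manip.current_ee_pos())+[0.01,0,.04],max_speed=.1)
p,_=cloud("top"); cv2.imwrite("pics/t2.png",p[:,:,::-1]); print(manip.current_time())
E
```

```text
[0.15 1.04 0.25]
[0.18 0.34 0.67]
[ 0.5  -0.14 -0.41]
18.3167 (0.40000859996301386, 1121) (1939, np.float64(0.1117), np.float64(0.1294), np.float64(0.19435)) (235, np.float64(0.107), np.float64(0.1294), np.float64(0.1983))
18.975
```

View pics/t2.png

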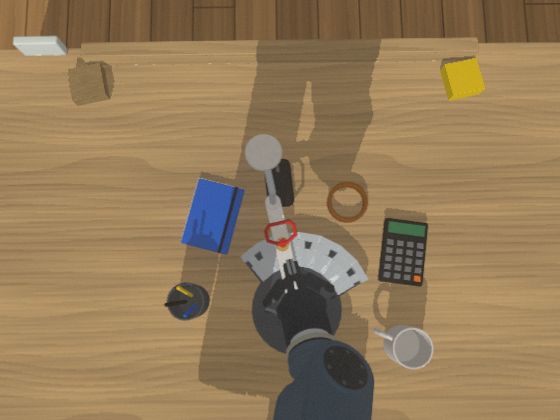

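The picture shows the arm one hole towards the notebook (ring at 281,232, head at 264,152). The ring is at its starting height, everything else is unmoved and the hand is clear.

```bash
python3 -c "
from bench import manip
print(manip.sign_off())"
```

```text
the job is handed in; nothing more can be done
None
```

The lamp arm is now one hole (0.40 rad) towards the notebook with the pin fully home; the hand is clear of the lamp and the job was handed in at about 19 s, with no verdict returned.

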